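Index the sample carousel by its star wheel

ROBOT

A 6-joint arm with a two-finger parallel gripper is mounted at the origin on the work surface. World frame = base frame: x ahead of the robot, y to its left, z up, the work surface at z = 0. Lengths are in m, angles in degrees, forces in N, time in s.
With the tool pointing down it reaches from about 0.4 to 0.825 m from the base axis. Payload 7 kg.
Tool frame: the origin (TCP) lies at the very end of the fingers, on their centre line; the grasp point (between the pads) lies 19 mm behind it (ctrl.grip_point_offset is the distance from the TCP to the grasp point, in m); x points along the fingers, z is the direction in which the jaws open and shut, and the axes are right-handed (so a half turn about x gives the same grasp; the last joint's range is limited). The gripper opens to 88 mm and grips with 3 to 60 N. Pads are 19 mm wide; open, the fingers measure 130 mm over their backs; the gripper's body (78 mm by 193 mm) begins 47 mm behind the grasp point.
Start: joints at [-49.612, 20.546, 0.682, 0, -70.136, -16.507], TCP at [0.273, -0.617, 0.192] pointing down, gripper open.
Joint ranges: [-176.03, 176.03], [-82.01, 121.73], [-58.28, 71.71], [-173.87, 95.51], [-174.79, -0.11], [-173.66, 173.66]. Speed limits (degrees/s): [136.94, 136.94, 172.46, 180, 180, 180].

INTERFACE

Orientations are given as [roll, pitch, yaw] about the fixed x, y, z axes, in that order (R = Rz(yaw) Ry(pitch) Rx(roll)).
In Python, from plant import get_obs, snapshot, calibration, close_job, ctrl gives the robot as it stands.
- The arm moves only by the tool move_arm, never from a script. Its argument "commands" is a list that holds one entry, the list of rows, each a list of 4 numbers: the shift along the tool's x, y, z in cm, then the turn about the tool's x in rad. In form: [[[dx, dy, dz, spin], ...]]. A call has 1 to 8 rows; each row shifts and turns the commanded pose from where the row before left it, along the tool's axes as they then stand; what a row does not reach is not made up. A row lasts 1/10 s, in which the tool goes at most 50 mm and 8.59 degrees, less where a joint would pass 70% of its speed; a pose out of reach is approached as far as the arm can. A call with a gripper value outside its range is refused whole. "jaw" is the finger opening in cm, from 0 to 8.76, set as the call begins (left out, the last holds). The fingers move at their own pace and stop on an object; the grip force is fixed at half the most. Time passes only in rows, so rows that do not move let the fingers close. It gives the time, the measured TCP pose, the force and the opening at its end, in the units of the state.
- get_obs(): the state, without advancing time (a new reading comes with each control period).
- snapshot(name): name is "scene" or "top" or "wrist"; returns (picture, depth): 400x640x3 uint8, red, green, blue; 400x640 float32, m along the optical axis (not along the pixel's ray), 0 where there is no reading.
- calibration(name): a dict with "mtx" (3x3 intrinsics, pixels), "T" (4x4, takes a point from camera to world coordinates); the wrist camera has in their place "tool_from_camera" (4x4, takes a point from camera to tool coordinates, whose origin is the TCP and whose axes are the tool frame's). Camera axes: x right, y up, looking along -z (the intrinsics and any distortion apply to the point x, -y, -z); pixel columns grow to the right and rows downward; lengths in m; the calibration is good to about 2 mm. A picture is of the moment at which its call begins: read the wrist's pose just before it. calibration takes no time and is no camera call.
- close_job(): hands the job in, once; it reports no verdict.
The state is a dict: "clock": time; "joint_pos": joint angles; "qvel": joint speeds; "tau": joint torques, N m; "tool_pos": TCP position; "orientation": TCP orientation; "force": force on the tool from outside, world axes, zero at the start; "moment": the same for the moment, N m; "opening": finger opening in m.
Only numpy, scipy, OpenCV 4.12 (cv2) and the standard library are available. Lean on these libraries where they do the work, as an engineer would, in place of code of your own. Each camera call takes 0.05 s, during which the arm holds its last target. There are 200 camera calls.

TASK

Take the indexing key out of its stand and, reaching through the narrow slot in the indexer's cover, push the star wheel inside round one tooth at a time, anticlockwise seen from above, until the amber vial on the carousel has clicked into place under the sampling needle, not past it. Work gently by feel, turn the carousel with the key on the star wheel only, and then put the key back upright and fully down in its stand, leaving the other glassware alone.

Things in the scene. Friction and masses are not known exactly. Their poses are not given: they have to be found in the camera images.
- key: Indexing key, loose, 0.08 to 0.17 kg, 120 mm long: flat steel blade (z 0 to 60 mm; 5 mm thick along its x, 8 mm wide along its y) under a black square handle 24 x 24 mm (z 60 to 120 mm). Origin at the blade's lower end, z up. It starts upright in the stand, its handle resting on the stand's top, its axes along the stand's (within 0.05 rad).
- key_tip (a point): Lower end of the key's blade (the key's origin).
- stand: White plastic block fixed to the bench, 70 (x) x 100 (y) x 70 mm high, with a rectangular socket in the centre of its top; two black round marks beside it are only decoration. Origin at the centre of its underside, z up.
- socket (a point): Centre of the socket's mouth on the stand's top, axes as the stand. The socket is 10 mm (x) by 13 mm (y) and 66 mm deep. A fully seated key has its tip 60 mm below this point, its thickness along the stand's x.
- drive: Carousel indexer fixed to the bench: hollow grey box 164 x 164 mm, aluminium cover 4 mm thick with its top 54 mm above the bench. Origin under its middle, z up. Carousel in the middle of the cover; slot on the +y side; a sampler arm (post at x = 68 mm, arm up to 127 mm above the bench) on the +x side. More than 25 N between key and indexer or wheel counts as damage.
- slot (a point): Centre of the access slot, on the cover's top, at the indexer's (0, 50, 54) mm; same axes as the indexer. Opening 47 mm along x, 13 mm along y: the 5 mm blade, its thickness along x, has its middle free from +21 to -21 mm. Push teeth from the +x end towards -x to turn the wheel anticlockwise. Do not touch the indexer with the gripper.
- slot_start (a point): +x end of the slot, on the cover's top. Enter here: blade's middle 4 mm inside this end. If the blade lands on a tooth (7 mm below the cover's top) instead of dropping between teeth, shift it towards -x, in steps of about 2 mm, up to 17 mm, until it drops; 17 to 20 mm below the cover's top is a good depth.
- slot_end (a point): -x end of the slot, on the cover's top. One stroke from the gap found near the start until the blade's middle is 3.5 to 4 mm short of this end, or lightly touches it, advances the wheel by one tooth and cannot by two. Lift the blade above the teeth before going back, or it drags the wheel back.
- wheel (a point): Fixed point on the star wheel's vertical axis at its teeth's upper faces, 7 mm below the cover's top. Steel wheel under the cover: 12 teeth, 30 degrees apart, 16 mm thick, 38 to 68 mm from the axis, 14 mm high, 27 mm free below. Its detent yields at 4 to 7 N at the tooth; well past half a pitch it snaps on to the next station, well before that it falls back.
- rotor (a joint): Carousel and star wheel angle, rad, growing anticlockwise from above. 0: vial under needle; stations each 0.5236; starts at -2, -3 or -4 stations. The teeth's angle on the shaft is NOT known from it: it differs from machine to machine by +-0.16 rad (8 mm at the slot) about a tooth standing 1.5 mm to -x of the slot's middle; find it by feel. It is alike at all stations of one run.
- vial (a point): Top of the cap of the one amber vial on the carousel, 28 mm from the axis; 12 mm across, its top 37 mm above the cover.
- needle (a point): Tip of the fixed sampling needle on the arm, 28 mm from the axis towards the indexer's +x, 12 mm above the vial's cap.
- beaker: Small glass beaker, 60 mm across, 70 mm high, a bystander. Origin at the centre of its underside.
- dish: Glass dish, 80 mm across, 16 mm high, a bystander. Origin at the centre of its underside.
- jar: White jar, 52 mm across, 60 mm high, a bystander. Origin at the centre of its underside.
- dropper: White dropper bottle, 36 mm across, 75 mm high, a bystander. Origin at the centre of its underside.
- carousel: White carousel disc, 74 mm across, top 14 mm above the cover, 12 stations, one amber vial; turns with joint rotor. Origin on the axis, 14 mm below the cover's top. Not to be pushed directly.
Not all that is in view belongs to the job. Leave any green look-alike of the stand alone. Of the things that look like the key, the larger one is meant.

How it is judged (in metres and radians):
On the way, in this order (a step that is already met when the one before it is completed fails the run):
1. the key is lifted out of its stand (z of key_tip in the frame of socket above 0.005 m), for 0.1 s.
2. the blade is through the slot and down between the star wheel's teeth (z of key_tip in the frame of slot below -0.01 m and x of key_tip in the frame of slot between -0.024 and 0.024 m and y of key_tip in the frame of slot between -0.007 and 0.007 m), for 0.1 s.
3. the vial has clicked in under the needle and the blade is out of the slot (value of joint rotor between -0.12 and 0.12 rad and z of key_tip in the frame of slot above 0.002 m), for 0.2 s.
At the end, for the whole second after the job is handed in: The vial rests under the needle (carousel angle within 0.12 rad of 0, not turning), and the key stands at rest in the stand's socket: tip within 6 mm of the socket's centre line and at least 56 mm below its mouth, tilted less than 0.1 rad, released (value of joint rotor between -0.12 and 0.12 rad and velocity of joint rotor between -0.05 and 0.05 rad/s and horizontal distance between key_tip and socket below 0.006 m and z of key_tip in the frame of socket below -0.056 m and angle between key's own z axis and vertical below 0.1 rad and linear speed of key below 0.02 m/s); the robot touches nothing.
It fails at once if the key presses on the indexer or its wheel with more than 25 N (contact force between key and drive above 25 N).
It fails at once if the gripper or arm pushes on the indexer (contact force between any of the fingers, the arm and drive above 2 N).
It fails at once if the key pushes the carousel disc or the vial instead of the star wheel (contact force between key and carousel above 2 N).
It fails at once if the vial is turned past the needle (value of joint rotor above 0.4 rad).
It fails at once if a bystander is shifted by more than 30 mm (distance of any of beaker, dish, jar, dropper from where it was at the start of the episode above 0.03 m).
It also fails if it takes over 72 s, if anything falls off the work surface, if the arm or the gripper's body presses on something with over 40 N, if the wrist force passes 120 N, or if a joint passes its speed limit or range.

## Working session

There is one attempt and no reset: what is moved stays moved. The work goes in short steps, Python scripts to look and compute and a tool call to move; the robot and the scene stay as the last step left them, time stands still between calls to the robot, and variables do not carry over. Pictures are saved under pics/ and viewed, about 8 in all and at most 12, crops included, and the job is handed in when it is done.

Besides the shell and the picture viewer there is one more tool, called after "Emit:" as a command line: name --argument value ..., lists and objects as JSON in quotes. move_arm: Moves the arm, as the interface text tells. Its arguments: {"type":"object","properties":{"commands":{"type":"array"},"jaw":{"type":"number"}},"required":["commands"]}

```bash
ls; mkdir -p pics; python3 - <<'E'
from plant import *
import cv2,numpy as np
print(get_obs())
for n in ["scene","top"]:
    p,d=snapshot(n); cv2.imwrite(f"pics/{n}0.png",p[:,:,::-1]); np.save(f"pics/{n}0.npy",d); c=calibration(n); print(n,{k:np.round(v,4).tolist() if not isinstance(v,str) else v for k,v in c.items()})
print(calibration("wrist"), ctrl.grip_point_offset)
E
```

```text
pics
{'clock': 0.0, 'joint_pos': array([-4.96141736e+01,  2.05912745e+01,  6.32714739e-01, -1.86720364e-02,
       -7.01359642e+01, -1.65077859e+01]), 'qvel': array([ 0.04444712,  0.02426673, -0.05855945, -0.0733175 , -0.02877123,
       -0.02825865]), 'tau': array([ 2.88853098e-04, -5.82727432e+01,  2.93063396e+01,  6.99750647e+00,
        7.05208411e-03, -1.69954874e-04]), 'tool_pos': array([ 0.27297823, -0.61673274,  0.19072106]), 'orientation': array([  5.98936481,  89.90385955, 119.86104626]), 'force': array([0.13446717, 0.37345154, 0.36374866]), 'moment': array([-0.04847338,  0.0052498 ,  0.04212925]), 'opening': 0.08780084229382137}
scene {'mtx': [[382.5046, 0.0, 312.1506], [0.0, 382.5046, 198.6252], [0.0, 0.0, 1.0]], 'T': [[-0.2138, -0.6284, 0.748, 1.2447], [0.9767, -0.1254, 0.1739, 0.2067], [-0.0155, 0.7678, 0.6406, 0.669], [0.0, 0.0, 0.0, 1.0]]}
top {'mtx': [[483.1668, 0.0, 323.4085], [0.0, 483.1668, 201.3832], [0.0, 0.0, 1.0]], 'T': [[-0.0128, 0.9972, -0.074, 0.4633], [-0.9999, -0.0127, 0.0028, 0.0472], [0.0019, 0.0741, 0.9973, 1.2101], [0.0, 0.0, 0.0, 1.0]]}
{'mtx': array([[310.54501827,   0.        , 321.50810754],
       [  0.        , 310.54501827, 198.17878118],
       [  0.        ,   0.        ,   1.        ]]), 'tool_from_camera': array([[ 4.59355543e-04,  2.76819413e-01, -9.60921850e-01,
        -1.93292443e-01],
       [-7.50644499e-04,  9.60921776e-01,  2.76819033e-01,
         7.44335223e-02],
       [ 9.99999613e-01,  5.94152343e-04,  6.49197714e-04,
         2.98256435e-04],
       [ 0.00000000e+00,  0.00000000e+00,  0.00000000e+00,
         1.00000000e+00]])} 0.0188
```

View pics/top0.png

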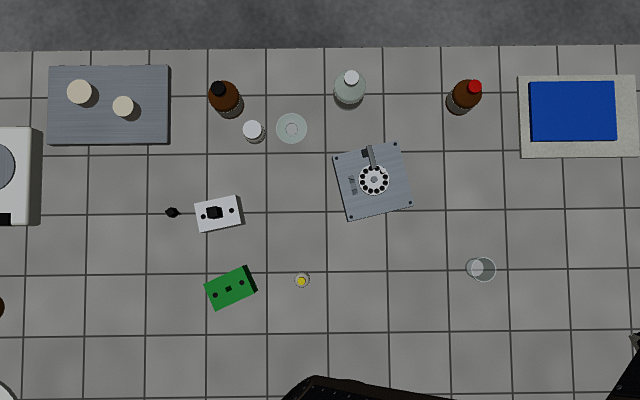

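View pics/scene0.png

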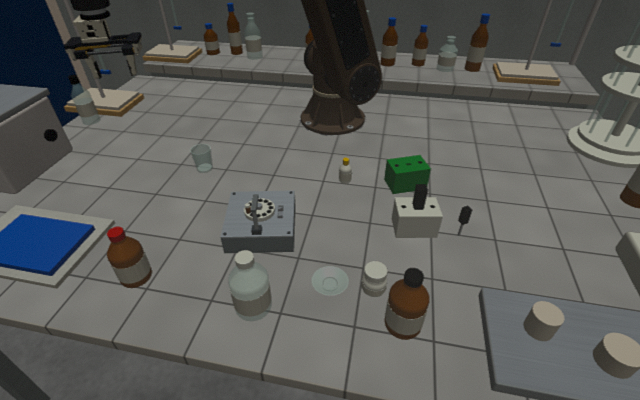

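The top view shows the indexer at about (373,180), its slot left of the carousel at (352,185) and its arm pointing up (+x). The white stand with the key is at (218,213), and the green look-alike is at (230,288). Next I measure with masks.

```bash
cat > h.py <<'E'
from plant import *
import cv2,numpy as np
from scipy.spatial.transform import Rotation as R
def ray(uv,z,K,T):
    uv=np.atleast_2d(np.float64(uv)); p=np.c_[(uv[:,0]-K[0,2])/K[0,0],-(uv[:,1]-K[1,2])/K[1,1],-np.ones(len(uv))]@T[:3,:3].T
    o=T[:3,3]; return o+p*((z-o[2])/p[:,2])[:,None]
def cam(n,obs=None):
    c=calibration(n)
    if n!="wrist": return c["mtx"],c["T"]
    T=np.eye(4); T[:3,:3]=R.from_euler("xyz",obs["orientation"],degrees=True).as_matrix(); T[:3,3]=obs["tool_pos"]
    return c["mtx"],T@c["tool_from_camera"]
def rect(m):
    c=max(cv2.findContours(m.astype(np.uint8),0,1)[0],key=cv2.contourArea); return c[:,0,:]
def fitrect(pts):
    r=cv2.minAreaRect(np.float32(pts[:,:2]*1000)); return np.round(r[0],1),np.round(r[1],1),round(r[2],2)
E
python3 - <<'E'
from h import *
p=cv2.imread("pics/top0.png"); d=np.load("pics/top0.npy"); K,T=cam("top")
v,u=np.mgrid[:400,:640]
P=np.stack([(u-K[0,2])/K[0,0]*d,-(v-K[1,2])/K[1,1]*d,-d],-1)@T[:3,:3].T+T[:3,3]
z=P[...,2]
def box(u0,u1,v0,v1):
    m=np.zeros((400,640),bool); m[v0:v1,u0:u1]=1; return m
b=box(325,420,135,228)
m=b&(abs(z-.054)<.02); c=rect(m); print("drive",fitrect(ray(c,.054,K,T)), np.median(z[m]))
b=box(185,250,185,240); m=b&(abs(z-.07)<.012); c=rect(m); print("stand",fitrect(ray(c,.07,K,T)),np.median(z[m]))
m=b&(z>.1); c=rect(m); print("handle",fitrect(ray(c,.13,K,T)),np.median(z[m]))
a=cv2.resize(p[130:240,320:430],None,fx=5,fy=5,interpolation=2)
q=cv2.resize(p[180:290,185:265],None,fx=5,fy=5,interpolation=2)
cv2.imwrite("pics/crop1.png",np.hstack([a,q])[:, :800])
E
```

```text
drive (array([599. , -75.3]), array([164.4, 165.3]), 13.03) 0.055102324190625884
stand (array([523.1, 294.3]), array([ 71. , 101.8]), 11.72) 0.07040273304009714
handle (array([522.6, 291.6]), array([26. , 29.3]), 10.65) 0.12990966780395952
```

View pics/crop1.png

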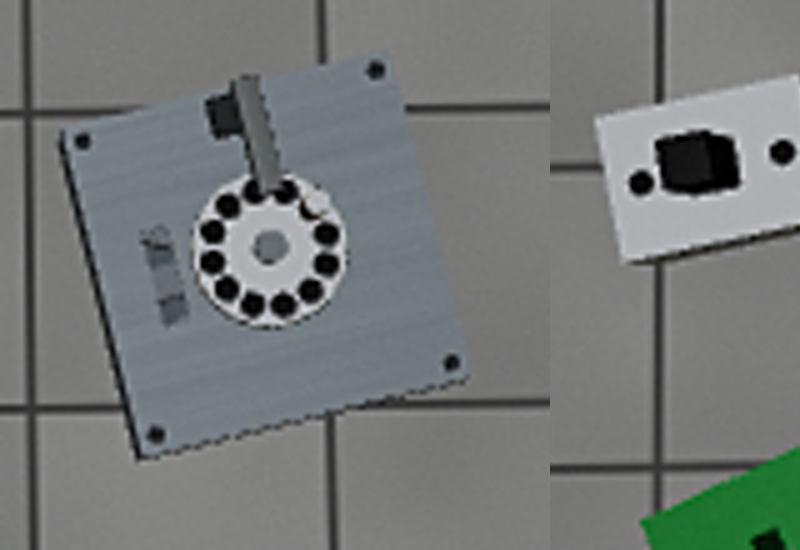

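The crop puts the vial at (313,205) against a carousel centre of (270,248), about -58° from the drive's x axis, so the start is -2 stations. The slot runs from (155,230) to (175,320). Drive yaw is about +13° and stand yaw about +12°. I'll compute the approach next.

```bash
cat >> h.py <<'E'
def axes(obs): return R.from_euler("xyz",obs["orientation"],degrees=True).as_matrix()
def to(p,zyaw=None):
    """shift in tool axes (cm) to world p, spin (rad) to bring tool z to world yaw zyaw (deg, mod 180)"""
    o=get_obs(); A=axes(o); s=(np.array(p)-o["tool_pos"])@A*100
    zy=np.degrees(np.arctan2(A[1,2],A[0,2])); print("t",round(o["clock"],2),"tcp",o["tool_pos"].round(4),"tilt",A[:,0].round(4),"zyaw",zy.round(2),"F",o["force"].round(1),"open",round(o["opening"],4))
    sp=0
    if zyaw is not None: sp=-((zyaw-zy+90)%180-90)
    print("shift cm",s.round(2),"spin deg",round(sp,2),"rad",round(np.radians(sp),3))
E
python3 -c "
from h import *
o=get_obs();print(axes(o).round(3)); to([.523,.293,.19],12)
K,T=cam('top'); p=cv2.imread('pics/top0.png')
print(o['joint_pos'])"
```

```text
[[-0.001 -0.914 -0.405]
 [ 0.001 -0.405  0.914]
 [-1.     0.     0.001]]
t 0.1 tcp [ 0.273  -0.6168  0.1908] tilt [-7.0e-04  1.3e-03 -1.0e+00] zyaw 113.87 F [0.3 0.5 0.5] open 0.0877
shift cm [  0.18 -59.68  73.08] spin deg -78.13 rad -1.364
[-4.96121329e+01  2.05850965e+01  6.39077760e-01 -1.82088853e-02
 -7.01359285e+01 -1.65071571e+01]
```

Emit:
move_arm --commands '[[[0,-3.5,3.5,0],[0,-3.5,3.5,0],[0,-3.5,3.5,0],[0,-3.5,3.5,0],[0,-3.5,3.5,0],[0,-3.5,3.5,0],[0,-3.5,3.5,0],[0,-3.5,3.5,0]]]'

```text
clock: 0.9
tool_pos: [0.416, -0.2459, 0.1916]
orientation: [-66.0, 90.0, 47.9]
force: [1.7, -0.4, 0.7]
opening: 0.0881
```

Emit:
move_arm --commands '[[[0,-2,4.5,0],[0,-2,4.5,0],[0,-2,4.5,0],[0,-2,4.5,0],[0,-2,4.5,0],[0,-2,4.5,0],[0,-2,4.5,0],[0,-2,4.5,0]]]'

```text
clock: 1.7
tool_pos: [0.4158, 0.1481, 0.1918]
orientation: [-61.1, 90.0, 52.8]
force: [1.6, -0.8, 0.6]
opening: 0.0877
```

Emit:
move_arm --commands '[[[0,-4,2.2,0],[0,-4,2.2,0],[0,-4,2.2,0],[0,-3.6,2.4,0],[0,0,0,-0.14],[0,0,0,-0.14],[0,0,0,-0.14],[0,0,0,-0.14]]]'

```text
clock: 2.5
tool_pos: [0.5224, 0.2915, 0.191]
orientation: [73.1, 89.9, -140.6]
force: [-0.2, 0.2, -0.1]
opening: 0.0876
```

Emit:
move_arm --commands '[[[0,0,0,-0.14],[0,0,0,-0.14],[0,0,0,-0.14],[0,0,0,-0.14],[0,0,0,-0.14],[0,0,0,-0.104],[0,0,0,0],[0,0,0,0]]]'

```text
clock: 3.3
tool_pos: [0.5225, 0.2915, 0.1914]
orientation: [26.6, 90.0, -141.5]
force: [0.0, 0.8, -0.5]
opening: 0.0873
```

```bash
python3 - <<'E'
from h import *
to([.523,.293,.19],12)
o=get_obs(); p,d=snapshot("wrist"); cv2.imwrite("pics/w1.png",p[:,:,::-1]); np.savez("pics/w1.npz",d=d,**{k:o[k] for k in("tool_pos","orientation")})
p,d=snapshot("top")
E
```

```text
t 3.3 tcp [0.5225 0.2915 0.1914] tilt [-5.e-04 -4.e-04 -1.e+00] zyaw -168.15 F [ 0.   0.8 -0.5] open 0.0873
shift cm [ 0.14 -0.14 -0.08] spin deg -0.15 rad -0.003
```

View pics/w1.png

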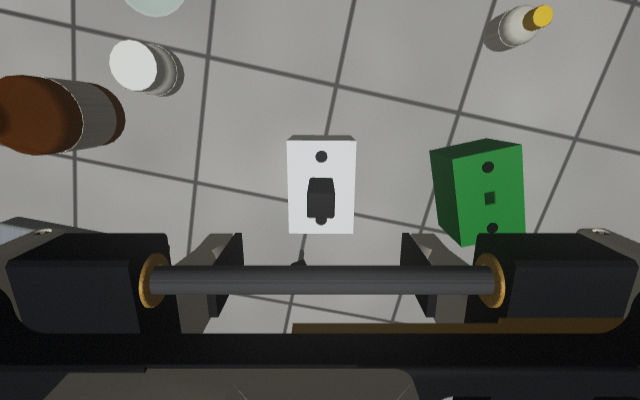

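The wrist view shows the white stand's top centred at about (321,186), with the key handle at (320,200) between the open fingers. Next is a numeric refinement.

```bash
python3 - <<'E'
from h import *
z=np.load("pics/w1.npz"); d=z["d"]; K,T=cam("wrist",z); p=cv2.imread("pics/w1.png")
v,u=np.mgrid[:400,:640]
P=np.stack([(u-K[0,2])/K[0,0]*d,-(v-K[1,2])/K[1,1]*d,-d],-1)@T[:3,:3].T+T[:3,3]
Z=P[...,2]; b=np.zeros_like(Z,bool); b[130:240,280:362]=1
def show(n,m,h):
    c=rect(m); print(n,fitrect(ray(c,h,K,T)),np.median(Z[m]))
show("stand",b&(abs(Z-.07)<.006)&(p.min(-1)>120),.07)
m=b&(Z>.125); show("handle top",m,.13); c=rect(m);print(c.min(0),c.max(0))
E
```

```text
stand (array([522.3, 297.1]), array([ 70.1, 100.3]), 11.53) 0.07029135599523495
handle top (array([522.7, 295.8]), array([23.3, 25. ]), 11.07) 0.13017684277133884
[307 190] [334 218]
```

Emit:
move_arm --commands '[[[1,-0.35,-0.08,0],[2,0,0,0],[2,0,0,0],[2,0,0,0],[2,0,0,0],[1,0,0,0],[0,0,0,0]]]' --jaw 6

```text
clock: 4.1
tool_pos: [0.5218, 0.2944, 0.0898]
orientation: [31.7, 89.8, -136.3]
force: [0.1, -0.2, -0.2]
opening: 0.0599
```

Emit:
move_arm --commands '[[[0,0,0,0],[0,0,0,0],[0,0,0,0],[0,0,0,0],[0,0,0,0],[0,0,0,0],[0,0,0,0],[0,0,0,0]]]' --jaw 2

```text
clock: 4.9
tool_pos: [0.5229, 0.2952, 0.092]
orientation: [-169.5, 90.0, 22.6]
force: [-1.2, 0.3, 3.2]
opening: 0.0229
```

Emit:
move_arm --commands '[[[0,0,0,0],[0,0,0,0],[0,0,0,0],[0,0,0,0],[0,0,0,0]]]'

```text
clock: 5.4
tool_pos: [0.5229, 0.2953, 0.092]
orientation: [-163.9, 90.0, 28.1]
force: [-1.9, -0.5, 4.9]
opening: 0.0231
```

Emit:
move_arm --commands '[[[-1,0,0,0],[-1.5,0,0,0],[-2,0,0,0],[-2,0,0,0],[-1.5,0,0,0],[0,0,0,0],[0,0,0,0],[0,0,0,0]]]'

```text
clock: 6.2
tool_pos: [0.5221, 0.2947, 0.1704]
orientation: [21.9, 89.9, -146.0]
force: [0.4, -0.4, -2.7]
opening: 0.0234
```

```bash
python3 - <<'E'
from h import *
th=np.radians(13.03); c=np.array([.599,-.0753])
for x in (0,.0195): print(x,c+np.array([x*np.cos(th)-.05*np.sin(th),x*np.sin(th)+.05*np.cos(th)]))
to([.5878+.019,-.0266+.0044+.03,.162],13.03)
E
```

```text
0 [ 0.58772694 -0.02658739]
0.0195 [ 0.60672486 -0.0221909 ]
t 6.2 tcp [0.5221 0.2947 0.1704] tilt [-0.0017 -0.0011 -1.    ] zyaw -167.98 F [ 0.4 -0.4 -2.7] open 0.0234
shift cm [ 0.86 29.82 -2.32] spin deg -1.01 rad -0.018
```

Emit:
move_arm --commands '[[[0.2,4,-0.3,-0.018],[0.2,4,-0.3,0],[0.2,4,-0.3,0],[0.2,4,-0.3,0],[0,4,-0.3,0],[0,4,-0.3,0],[0,3.8,-0.3,0],[0,2,-0.2,0]]]'

```text
clock: 7.0
tool_pos: [0.6116, 0.0071, 0.1623]
orientation: [6.6, 89.9, -160.5]
force: [0.0, 0.0, -1.7]
opening: 0.023
```

Emit:
move_arm --commands '[[[0,0,0,0],[0,0,0,0],[0,0,0,0]]]'

```text
clock: 7.3
tool_pos: [0.6113, 0.0104, 0.163]
orientation: [-7.5, 89.9, -174.4]
force: [-0.1, 0.1, -0.8]
opening: 0.0231
```

```bash
python3 - <<'E'
from h import *
to([.6067,-.0222,.162],13.03)
o=get_obs(); p,d=snapshot("wrist"); cv2.imwrite("pics/w2.png",p[:,:,::-1]); np.savez("pics/w2.npz",d=d,**{k:o[k] for k in("tool_pos","orientation")})
p,d=snapshot("top"); cv2.imwrite("pics/top2.png",p[:,:,::-1]);np.save("pics/top2.npy",d)
p,d=snapshot("scene"); cv2.imwrite("pics/scene2.png",p[:,:,::-1])
E
```

```text
t 7.3 tcp [0.6113 0.0104 0.163 ] tilt [-1.1e-03 -1.0e-04 -1.0e+00] zyaw -166.91 F [-0.1  0.1 -0.8] open 0.0231
shift cm [0.1  3.07 1.19] spin deg 0.06 rad 0.001
```

View pics/w2.png

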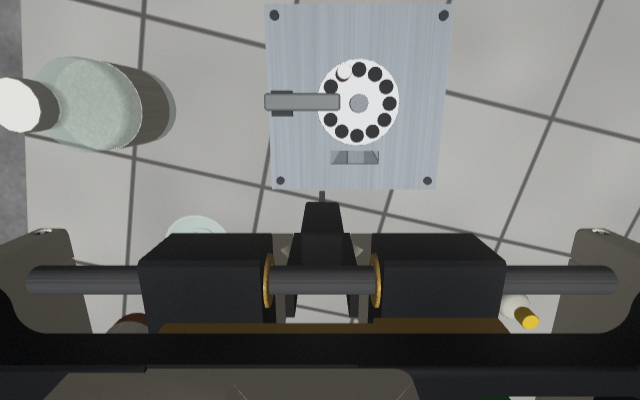

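The wrist view shows the slot at (330–379, 151–164), with a lighter tooth near its middle, and the blade tip at (321,192). I'll enlarge and measure these.

```bash
python3 - <<'E'
from h import *
z=np.load("pics/w2.npz"); K,T=cam("wrist",z); p=cv2.imread("pics/w2.png"); g=cv2.cvtColor(p,6)
th=np.radians(13.03)
def mk(px,h):
    w=ray(px,h,K,T)[:,:2]; return w
# drive holes & edges
d=z["d"];v,u=np.mgrid[:400,:640]
P=np.stack([(u-K[0,2])/K[0,0]*d,-(v-K[1,2])/K[1,1]*d,-d],-1)@T[:3,:3].T+T[:3,3]; Z=P[...,2]
b=np.zeros_like(Z,bool); b[0:192,258:460]=1
m=b&(abs(Z-.054)<.006); print("cover",fitrect(ray(rect(m),.054,K,T)),np.median(Z[m]))
s=(g<115)&(v>145)&(v<170)&(u>322)&(u<388)
s=b&(Z<.05)&(v>145)&(v<170)&(u>322)&(u<388)
print("slot depth",fitrect(ray(rect(s),.054,K,T)), np.median(Z[s]))
print("row157",g[157,322:388].tolist()); print("Z157",(Z[157,325:386:3]*1000).astype(int).tolist())
print("col355",g[145:172,355].tolist(),"col336",g[145:172,336].tolist())
print("tip rows",[(r,g[r,314:330].tolist()) for r in range(188,204,2)])
print("tool",z["tool_pos"])
for px in ([321.5,191],[321.5,193]): print(px,mk(px,.081))
cv2.imwrite("pics/crop2.png",np.hstack([cv2.resize(p[140:210,300:400],None,fx=8,fy=8,interpolation=2)]))
E
```

```text
cover (array([598.2, -73.7]), array([164.3, 163.9]), 13.03) 0.05430156652633042
slot depth (array([586.9, -25.2]), array([45.6, 11.7]), 13.04) 0.04442594485483442
row157 [172, 167, 166, 167, 171, 170, 168, 166, 160, 150, 149, 149, 149, 147, 125, 119, 120, 121, 121, 120, 121, 121, 121, 122, 109, 95, 149, 150, 150, 154, 153, 149, 150, 153, 152, 151, 151, 152, 150, 148, 151, 146, 122, 123, 122, 120, 121, 121, 120, 119, 120, 122, 122, 103, 103, 149, 107, 174, 171, 173, 176, 177, 174, 170, 172, 172]
Z157 [53, 54, 49, 46, 356, 6, 6, 4, 46, 46, 47, 47, 46, 5, 7, 6, 7, 356, 55, 53, 53]
col355 [190, 175, 174, 174, 175, 168, 156, 155, 154, 155, 154, 154, 153, 155, 154, 154, 153, 146, 131, 144, 176, 175, 175, 175, 175, 175, 176] col336 [171, 171, 172, 170, 170, 163, 148, 149, 149, 152, 147, 139, 125, 121, 120, 119, 119, 114, 114, 142, 170, 170, 169, 171, 170, 170, 171]
tip rows [(188, [169, 166, 170, 172, 166, 168, 168, 168, 169, 169, 165, 165, 168, 168, 169, 168]), (190, [169, 170, 168, 170, 170, 159, 148, 149, 151, 149, 147, 170, 169, 170, 169, 169]), (192, [169, 167, 170, 169, 168, 92, 69, 68, 68, 71, 69, 168, 171, 168, 169, 167]), (194, [169, 170, 169, 168, 169, 91, 70, 69, 70, 69, 68, 168, 169, 168, 169, 170]), (196, [136, 145, 154, 157, 162, 89, 69, 67, 70, 69, 70, 166, 169, 169, 171, 168]), (198, [95, 93, 95, 93, 102, 76, 69, 65, 67, 69, 68, 150, 159, 161, 163, 165]), (200, [134, 126, 118, 108, 104, 70, 69, 69, 67, 67, 70, 88, 95, 98, 108, 112]), (202, [50, 51, 50, 49, 49, 37, 40, 38, 40, 37, 38, 49, 52, 52, 51, 53])]
tool [0.6113379  0.01043228 0.16300271]
[321.5, 191] [[0.6120015  0.00850193]]
[321.5, 193] [[0.61157321 0.01035064]]
```

View pics/crop2.png

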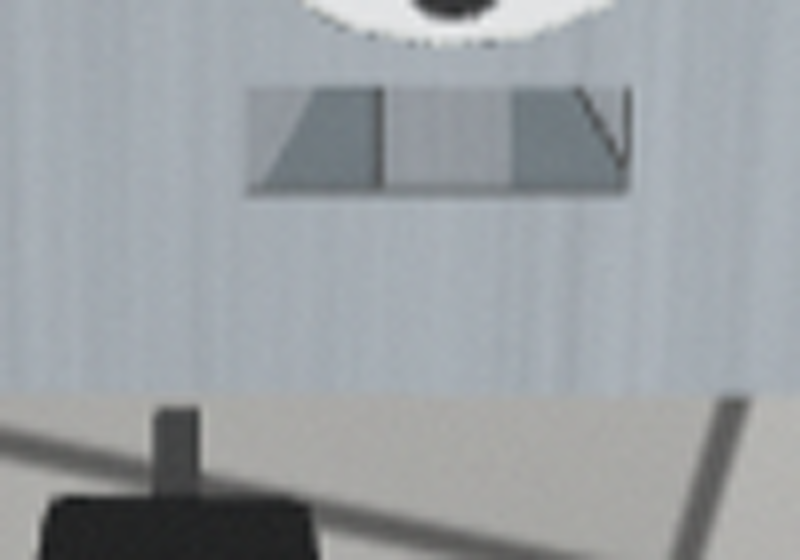

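The wrist picture shows a tooth about 2 mm to -x of the slot's middle. That puts the first gap near x = +10.5 mm (blade free from about 8.5 to 12.6), so I'll go there directly.

Emit:
move_arm --commands '[[[0,1.0,0.71,0],[0,1.0,0.71,0],[0,1.0,0.71,0],[1,0,0,0],[0.5,0,0,0],[0,0,0,0],[0,0,0,0],[0,0,0,0]]]'

```text
clock: 8.25
tool_pos: [0.5981, -0.024, 0.1488]
orientation: [156.1, 90.0, -10.8]
force: [0.3, -0.4, -1.3]
opening: 0.023
```

```bash
python3 - <<'E'
from h import *
o=get_obs(); p,d=snapshot("wrist"); p=p[:,:,::-1].copy(); cv2.imwrite("pics/w3.png",p); np.savez("pics/w3.npz",d=d,**{k:o[k] for k in("tool_pos","orientation")})
to([.597,-.0235,.1475],13.03)
K,T=cam("wrist",o); b=np.zeros(d.shape,bool); b[0:260,200:480]=1
v,u=np.mgrid[:400,:640]
Z=(np.stack([(u-K[0,2])/K[0,0]*d,-(v-K[1,2])/K[1,1]*d,-d],-1)@T[:3,:3].T+T[:3,3])[...,2]
m=b&(abs(Z-.054)<.006)
print("cover",fitrect(ray(rect(m),.054,K,T)))
cv2.imwrite("pics/crop3.png",cv2.resize(p[150:225,280:380],None,fx=8,fy=8,interpolation=2))
E
```

```text
t 8.3 tcp [ 0.5981 -0.024   0.1488] tilt [ 3.e-04  0.e+00 -1.e+00] zyaw -166.92 F [-0.5  0.5 -2.1] open 0.0231
shift cm [ 0.13 -0.07  0.1 ] spin deg 0.05 rad 0.001
cover (array([598.3, -73.8]), array([164.2, 163.1]), 13.03)
```

View pics/crop3.png

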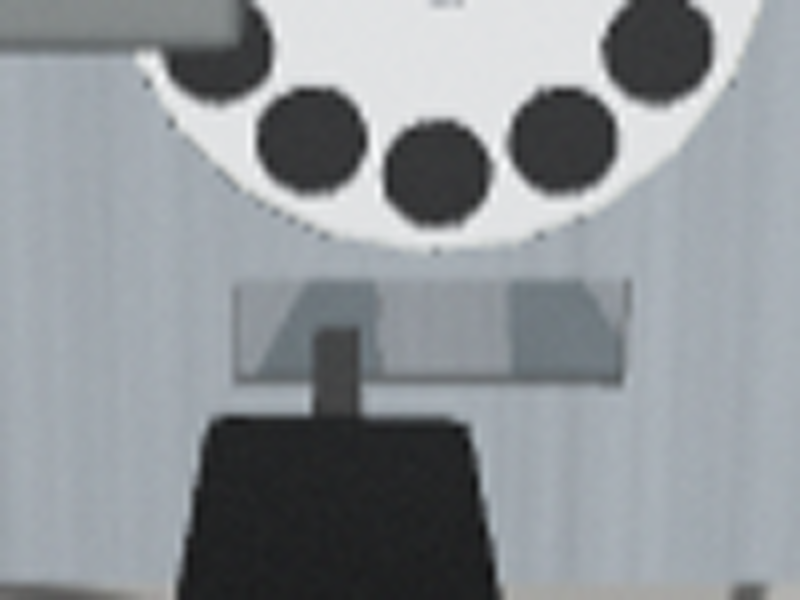

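```bash
python3 - <<'E'
from h import *
z=np.load("pics/w3.npz"); K,T=cam("wrist",z)
th=np.radians(13.03); Rm=np.array([[np.cos(th),-np.sin(th)],[np.sin(th),np.cos(th)]]); c=np.array([.5983,-.0738])
f=lambda px,h:((ray([[280+px[0]/8-.45,150+px[1]/8-.45]],h,K,T)[:,:2]-c)@Rm*1000).round(1)
print("blade front edge",f((336,326),.0668)," tcp",((z["tool_pos"][:2]-c)@Rm*1000).round(1))
print("slot corners",f((235,282),.054),f((630,282),.054),f((622,382),.054),f((235,382),.054))
print("tooth",f((378,330),.047),f((511,330),.047),"left tooth edge",f((310,282),.047),f((262,370),.047))
E
```

```text
blade front edge [[11.3 45.9]]  tcp [11.1 48.6]
slot corners [[23.4 43.8]] [[-23.7  43.8]] [[-23.1  56.2]] [[23.5 56.2]]
tooth [[ 6.2 51.5]] [[-10.1  51.5]] left tooth edge [[14.5 45.5]] [[20.5 56.6]]
```

Emit:
move_arm --commands '[[[0.5,0,0.08,0],[0.4,0,0,0],[0.3,0,0,0],[0.2,0,0,0],[0.2,0,0,0],[0.2,0,0,0],[0,0,0,0],[0,0,0,0]]]'

```text
clock: 9.1
tool_pos: [0.5971, -0.0243, 0.1307]
orientation: [177.9, 90.0, 11.0]
force: [0.5, -0.4, -1.9]
opening: 0.0231
```

Emit:
move_arm --commands '[[[0.2,0,0,0],[0.2,0,0,0],[0,0,0,0],[0,0,0,0]]]'

```text
clock: 9.5
tool_pos: [0.597, -0.0244, 0.1266]
orientation: [12.2, 90.0, -154.7]
force: [-0.5, -0.2, -1.2]
opening: 0.0232
```

Emit:
move_arm --commands '[[[0.2,0,0,0],[0.2,0,0,0],[0.2,0,0,0],[0.2,0,0,0],[0.1,0,0,0],[0,0,0,0],[0,0,0,0]]]'

```text
clock: 10.2
tool_pos: [0.5971, -0.0244, 0.1177]
orientation: [67.4, 90.0, -99.5]
force: [-0.2, 0.3, -1.1]
opening: 0.0231
```

```bash
cat >> h.py <<'E'
def drv():
    th=np.radians(13.03); o=get_obs(); c=np.array([.5983,-.0738]); Rm=np.array([[np.cos(th),-np.sin(th)],[np.sin(th),np.cos(th)]])
    q=(o["tool_pos"][:2]-c)@Rm*1000; f=o["force"][:2]@Rm
    print("t %.2f blade drive x %.1f y %.1f depth %.1f"%(o["clock"],q[0],q[1]+1.3,54-o["tool_pos"][2]*1000+82),"F drive",f.round(1),round(o["force"][2],1))
E
python3 -c "
from h import *
drv()"
```

```text
t 10.20 blade drive x 10.0 y 49.7 depth 18.3 F drive [-0.1  0.4] -1.1
```

Emit:
move_arm --commands '[[[0,0,0.2,0],[0,0,0.2,0],[0,0,0.2,0],[0,0,0.2,0],[0,0,0.2,0],[0,0,0,0]]]'

```text
clock: 10.8
tool_pos: [0.5877, -0.0265, 0.1181]
orientation: [178.8, 89.9, 11.9]
force: [4.2, 2.0, -0.2]
opening: 0.0227
```

Emit:
move_arm --commands '[[[0,0,0.2,0],[0,0,0.2,0],[0,0,0.2,0],[0,0,0.2,0],[0,0,0.2,0],[0,0,0,0]]]'

```text
clock: 11.4
tool_pos: [0.5765, -0.0292, 0.1174]
orientation: [-0.8, 89.9, -167.7]
force: [0.7, -0.6, 0.4]
opening: 0.02
```

```bash
python3 -c "
from h import *
drv()"
```

```text
t 11.40 blade drive x -11.2 y 49.7 depth 18.6 F drive [ 0.6 -0.8] 0.4
```

Emit:
move_arm --commands '[[[0,0,0.2,0],[0,0,0.2,0],[0,0,0.2,0],[0,0,0,0],[0,0,0,0]]]'

```text
clock: 11.9
tool_pos: [0.5717, -0.0302, 0.1177]
orientation: [167.5, 90.0, 0.6]
force: [0.2, 0.4, 0.3]
opening: 0.0201
```

```bash
python3 -c "
from h import *
drv(); print(get_obs()['opening'])
p,d=snapshot('wrist'); cv2.imwrite('pics/w4.png',p[60:260,200:440,::-1].repeat(3,0).repeat(3,1))"
```

```text
t 11.90 blade drive x -16.1 y 49.7 depth 18.3 F drive [0.3 0.3] 0.3
0.02009792696109116
```

View pics/w4.png

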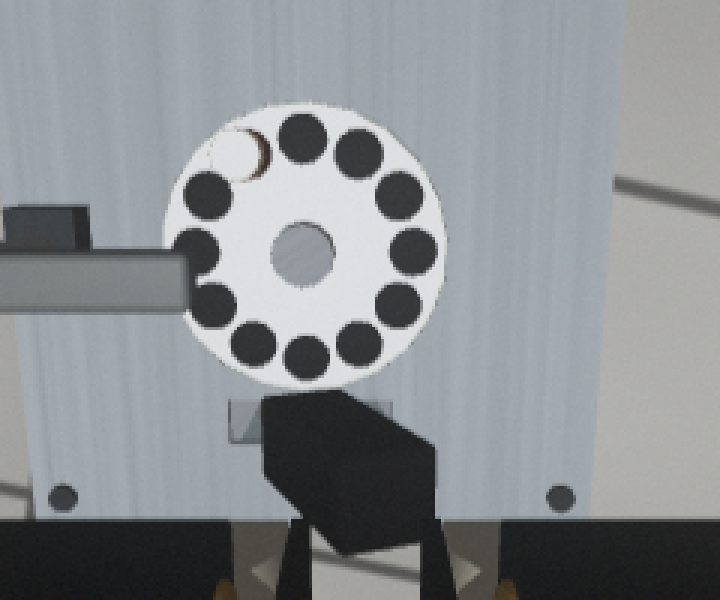

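The wrist view shows the key tipped in the grip: the handle's bottom is at (300,430) and its top at (390,500), so it leans in the jaw direction. The carousel is still at -2 stations. I need one clear composite view before correcting.

```bash
python3 - <<'E'
from h import *
p,_=snapshot("scene"); t,dt=snapshot("top"); w,dw=snapshot("wrist"); o=get_obs()
np.savez("pics/w5.npz",d=dw,**{k:o[k] for k in("tool_pos","orientation")})
a=cv2.resize(p[120:250,200:320,::-1],(400,433),interpolation=2); b=cv2.resize(t[120:240,320:431,::-1],(400,433),interpolation=2)
cv2.imwrite("pics/comp5.png",np.hstack([a,b]))
K,T=cam("wrist",o); v,u=np.mgrid[:400,:640]
P=(np.stack([(u-K[0,2])/K[0,0]*dw,-(v-K[1,2])/K[1,1]*dw,-dw],-1)@T[:3,:3].T+T[:3,3])
Q=(P-o["tool_pos"])@axes(o)*1000
for vv in range(188,250,6): print(vv,[tuple(Q[vv,uu].astype(int).tolist()) for uu in range(286,348,8)])
E
```

```text
188 [(62, 9, -30), (49, 13, -22), (50, 12, -16), (49, 13, -9), (61, 9, -3), (63, 9, 3), (62, 9, 10), (64, 9, 17)]
194 [(69, 2, -31), (43, 9, -21), (42, 9, -15), (42, 9, -9), (42, 10, -3), (70, 2, 3), (64, 4, 10), (62, 4, 17)]
200 [(111, -15, -36), (33, 7, -21), (25, 9, -14), (25, 10, -8), (25, 10, -2), (24, 10, 3), (63, -1, 10), (62, 0, 17)]
206 [(111, -21, -36), (31, 3, -21), (14, 8, -13), (9, 10, -8), (10, 10, -2), (10, 10, 2), (9, 10, 8), (64, -6, 17)]
212 [(62, -11, -31), (32, -1, -21), (14, 4, -14), (1, 8, -7), (-1, 9, -2), (0, 9, 2), (0, 9, 7), (4, 7, 13)]
218 [(63, -17, -31), (34, -7, -21), (15, 0, -14), (0, 5, -7), (-2, 6, -2), (0, 5, 2), (0, 4, 8), (3, 3, 13)]
224 [(63, -23, -31), (33, -11, -21), (16, -5, -14), (0, 0, -7), (-4, 2, -2), (0, 1, 2), (1, 0, 8), (4, 0, 13)]
230 [(61, -28, -31), (63, -28, -24), (15, -9, -14), (1, -3, -8), (-2, -2, -2), (0, -2, 2), (1, -4, 8), (3, -4, 13)]
236 [(-43, 10, -18), (-42, 10, -14), (-39, 8, -10), (0, -7, -8), (-2, -6, -2), (-1, -7, 2), (1, -8, 8), (-38, 8, 10)]
242 [(-51, 11, -17), (-49, 10, -14), (-45, 8, -10), (117, -64, -12), (-3, -10, -2), (-1, -11, 2), (1, -12, 8), (-47, 9, 10)]
248 [(-57, 10, -17), (-54, 9, -13), (-45, 4, -10), (117, -71, -12), (117, -71, -4), (117, -71, 4), (117, -71, 13), (-53, 8, 9)]
```

View pics/comp5.png

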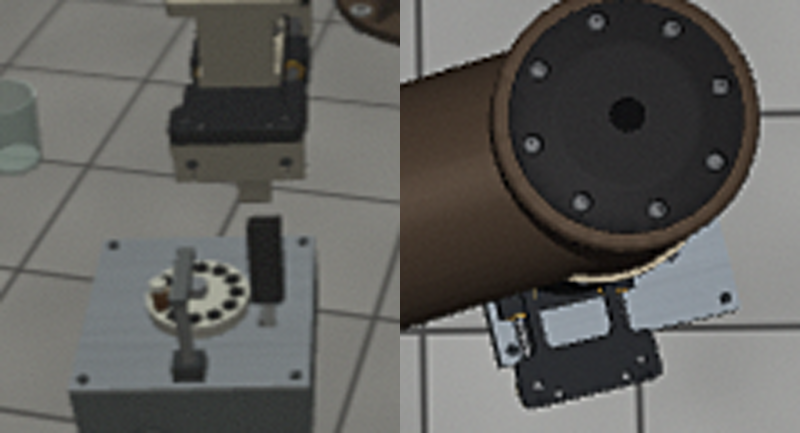

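The scene view explains it. The key slid out of the jaws and now stands free in the slot, leaning about 20° towards -x, with its top at the fingertips. I'll open the jaws, locate it, and regrasp lower. Then I'll work deeper, so the lever to the tooth is about half as long.

Emit:
move_arm --commands '[[[0,0,0,0],[0,0,0,0],[0,0,0,0],[0,0,0,0],[0,0,0,0],[0,0,0,0]]]' --jaw 8.7

```text
clock: 12.7
tool_pos: [0.5718, -0.0302, 0.1177]
orientation: [-145.6, 90.0, 47.5]
force: [0.2, -0.8, 0.6]
opening: 0.0624
```

```bash
cat > look.py <<'E'
from h import *
o=get_obs(); w,dw=snapshot("wrist"); K,T=cam("wrist",o); v,u=np.mgrid[:400,:640]
drv()
P=(np.stack([(u-K[0,2])/K[0,0]*dw,-(v-K[1,2])/K[1,1]*dw,-dw],-1)@T[:3,:3].T+T[:3,3])
th=np.radians(13.03); Rm=np.array([[np.cos(th),-np.sin(th)],[np.sin(th),np.cos(th)]]); c=np.array([.5983,-.0738])
Q=np.dstack([(P[...,:2]-c)@Rm,P[...,2]])*1000
g=w.max(-1); m=(g<75)&(Q[...,2]>58)&(Q[...,2]<175)&(Q[...,1]>36)&(Q[...,1]<66)&(abs(Q[...,0])<45)
A=Q[m]
for z in range(58,150,8):
    s=A[(A[:,2]>=z)&(A[:,2]<z+8)]
    if len(s)>8: print(z,len(s),"x",np.percentile(s[:,0],[2,50,98]).round(1),"y",np.percentile(s[:,1],[2,50,98]).round(1))
import sys
cv2.imwrite(sys.argv[1],w[60:260,200:440,::-1].repeat(3,0).repeat(3,1))
E
python3 look.py pics/w6.png
```

```text
t 12.75 blade drive x -16.1 y 49.8 depth 18.4 F drive [-0.2  0.4] -0.8
58 22 x [-10.1  -5.4   2.3] y [38.5 38.7 39.2]
66 112 x [-12.    9.1  12.4] y [38.3 39.  59.5]
74 181 x [-14.9   7.1  10.2] y [38.2 39.2 59.1]
82 181 x [-18.4   3.4   6.5] y [38.1 38.9 59.4]
90 210 x [-21.7   0.1   3.5] y [38.1 39.6 59.3]
98 226 x [-25.2  -3.4  -0.1] y [38.  39.2 59.7]
106 356 x [-31.1 -14.1  -3.5] y [37.8 43.1 60. ]
114 1090 x [-29.  -17.4  -7.4] y [38.  48.5 60.2]
122 11 x [-12.2 -10.9  -9.8] y [42.  54.7 58.9]
146 15 x [15.5 15.7 18.3] y [39.2 44.5 52.4]
```

View pics/w6.png

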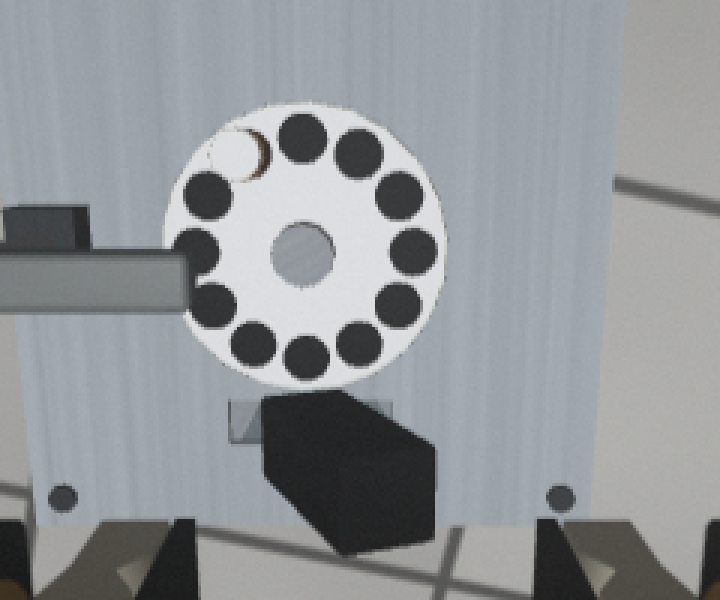

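The key leans about 21° towards -x. Its axis crosses z = 70 mm at drive x ≈ 0 with y ≈ 50, and it rests in the gap between the teeth. I'll straddle it low, then stand it up slowly with the finger.

Emit:
move_arm --commands '[[[0,0,-0.3,0],[0,0,-0.3,0],[0.8,0,0,0],[0.8,0,0,0],[0.8,0,0,0],[0.8,0,0,0],[0.8,0,0,0],[0.57,0,0,0]]]' --jaw 8.7

```text
clock: 13.55
tool_pos: [0.5772, -0.0289, 0.0709]
orientation: [-3.5, 89.9, -170.4]
force: [0.4, -0.3, 0.8]
opening: 0.0869
```

Emit:
move_arm --commands '[[[0,0,0,0],[0,0,0,0],[0,0,0,0],[0,0,0,0],[0,0,0,0]]]' --jaw 5

```text
clock: 14.05
tool_pos: [0.5778, -0.0288, 0.0723]
orientation: [-179.3, 90.0, 13.8]
force: [-0.6, -0.2, 0.2]
opening: 0.0533
```

Emit:
move_arm --commands '[[[0,0,-0.2,0],[0,0,-0.2,0],[0,0,-0.2,0],[0,0,-0.2,0],[0,0,-0.2,0],[0,0,0,0]]]'

```text
clock: 14.65
tool_pos: [0.5873, -0.0267, 0.0718]
orientation: [6.1, 90.0, -160.9]
force: [-2.2, -0.1, 1.0]
opening: 0.0499
```

```bash
python3 look.py pics/w7.png
```

```text
t 14.70 blade drive x -0.2 y 49.7 depth 64.2 F drive [-2.5 -0.8] 1.6
58 16 x [-6.5 -1.5  6.2] y [38.3 38.6 39.3]
66 181 x [-7.7  8.5 16. ] y [37.7 38.5 57.9]
74 252 x [-10.3  11.2  14.4] y [37.4 38.6 58.6]
82 283 x [-13.2   7.7  11.9] y [37.4 38.4 58.3]
90 320 x [-16.    5.1   9. ] y [37.2 38.2 58. ]
98 369 x [-18.4   2.7   6.3] y [37.1 38.1 58.7]
106 547 x [-27.1   0.4  27.6] y [36.9 39.  56.1]
114 1409 x [-26.6 -13.6  26.7] y [36.9 42.8 52.6]
122 499 x [-28.1  -5.1  28.6] y [37.8 42.7 50. ]
130 190 x [-28.2   0.2  28.5] y [38.6 39.4 45.6]
138 205 x [-37.9 -24.7  38.6] y [37.6 39.3 57.8]
146 544 x [-32.7  25.   33.3] y [37.3 52.7 58.1]
```

Emit:
move_arm --commands '[[[0,0,-0.2,0],[0,0,-0.2,0],[0,0,-0.2,0],[0,0,-0.2,0],[0,0,-0.2,0],[0,0,0,0]]]'

```text
clock: 15.3
tool_pos: [0.5976, -0.0242, 0.072]
orientation: [174.9, 90.0, 8.0]
force: [-1.2, 0.0, 0.4]
opening: 0.0501
```

Emit:
move_arm --commands '[[[0,0,0,0],[0,0,0,0],[0,0,0,0]]]' --jaw 4

```text
clock: 15.6
tool_pos: [0.5971, -0.0243, 0.072]
orientation: [-177.8, 90.0, 15.2]
force: [-0.9, -0.1, 0.9]
opening: 0.0407
```

```bash
python3 look.py pics/w8.png
```

```text
t 15.65 blade drive x 10.0 y 49.8 depth 64.0 F drive [-1.3  0.2] 1.1
66 114 x [ 0.7 13.9 24.7] y [36.5 37.8 55.8]
74 190 x [-1.2 15.3 23.7] y [36.2 37.7 55.4]
82 196 x [-2.5 13.6 22.6] y [36.1 37.5 55.9]
90 205 x [-4.1 10.5 20.9] y [36.  37.3 55.5]
98 206 x [-5.7  7.7 19.3] y [36.  37.2 55.8]
106 334 x [-12.8  15.8  33.3] y [36.1 39.3 55.9]
114 467 x [-13.1  -2.5  33.8] y [36.1 39.4 52.4]
122 1329 x [-12.2   3.4  32.7] y [36.4 42.4 49.5]
130 187 x [-24.3  30.3  34. ] y [38.2 39.5 45.1]
138 190 x [-17.7  30.4  41.3] y [37.8 39.3 57.9]
146 508 x [-17.   30.3  37.5] y [37.5 52.7 58.2]
```

Emit:
move_arm --commands '[[[0,0,0,0],[0,0,0,0],[0,0,0,0]]]' --jaw 3.3

```text
clock: 15.95
tool_pos: [0.5972, -0.0243, 0.072]
orientation: [-175.9, 90.0, 17.1]
force: [-1.1, -0.1, 0.6]
opening: 0.0334
```

Emit:
move_arm --commands '[[[0,0,0,0],[0,0,0,0],[0,0,0,0]]]' --jaw 2.7

```text
clock: 16.25
tool_pos: [0.5973, -0.0242, 0.072]
orientation: [-174.9, 90.0, 18.1]
force: [-0.3, 0.3, -0.0]
opening: 0.0276
```

```bash
python3 look.py pics/w9.png
```

```text
t 16.30 blade drive x 10.1 y 49.8 depth 64.0 F drive [0.  0.8] 0.3
66 101 x [ 1.5 12.1 23.4] y [38.4 38.9 39.6]
74 119 x [ 0.8 12.  23.3] y [38.2 38.6 39.8]
82 151 x [ 0.3 12.  22.8] y [37.8 38.2 39.3]
90 162 x [-0.2 11.3 22.3] y [37.4 37.8 39.1]
98 191 x [-0.7 10.7 21.9] y [37.  37.5 38.7]
106 315 x [-6.1 11.3 26.9] y [36.6 37.3 51.7]
114 376 x [-6.4 11.2 27.5] y [36.2 36.9 50.3]
122 1434 x [-5.2  9.2 26.3] y [36.2 41.5 48.8]
130 174 x [-15.3  24.   36.1] y [37.6 39.2 45. ]
138 195 x [-12.6  23.9  32.1] y [37.6 39.3 57.9]
146 467 x [-8.8 -3.1 30.1] y [37.4 52.8 58.2]
```

Emit:
move_arm --commands '[[[0,0,0,0],[0,0,0,0],[0,0,0,0],[0,0,0,0],[0,0,0,0]]]' --jaw 0

```text
clock: 16.8
tool_pos: [0.5971, -0.0243, 0.072]
orientation: [177.6, 90.0, 10.7]
force: [-0.3, 0.4, 0.5]
opening: 0.0242
```

```bash
python3 look.py pics/w10.png
```

```text
t 16.85 blade drive x 10.0 y 49.8 depth 64.0 F drive [-0.1 -0.1] 0.1
66 97 x [ 1.4 11.9 23.3] y [38.5 38.9 39.7]
74 124 x [ 0.9 11.9 23.1] y [38.1 38.5 39.1]
82 143 x [ 0.3 11.9 22.6] y [37.6 38.2 38.9]
90 167 x [ 0.1 11.2 22.7] y [37.3 37.8 38.9]
98 188 x [-0.3 11.1 22. ] y [37.  37.4 38.4]
106 279 x [-4.7 10.5 25.6] y [36.6 37.2 39.7]
114 367 x [-5.2 12.1 26. ] y [36.2 36.9 48.1]
122 1392 x [-3.8 10.  24.4] y [36.3 41.5 48.8]
130 189 x [-13.1  -1.8  33.5] y [37.4 39.3 44.6]
138 185 x [-10.5  22.4  30.9] y [37.5 39.1 57.1]
146 442 x [-7.4 22.2 27.9] y [37.5 52.9 58.1]
```

Emit:
move_arm --commands '[[[0,0,0,0],[0,0,0,0],[0,0,0,0],[0,0,0,0]]]'

```text
clock: 17.25
tool_pos: [0.5971, -0.0243, 0.072]
orientation: [-162.1, 90.0, 30.9]
force: [0.6, 0.3, 0.8]
opening: 0.0238
```

Emit:
move_arm --commands '[[[-0.2,0,0,0],[-0.2,0,0,0],[0,0,0,0],[0,0,0,0]]]'

```text
clock: 17.65
tool_pos: [0.597, -0.0244, 0.0759]
orientation: [-20.3, 90.0, 172.8]
force: [0.4, -0.0, -1.2]
opening: 0.0242
```

```bash
python3 look.py pics/w11.png | head -8
```

```text
t 17.70 blade drive x 9.8 y 49.8 depth 60.1 F drive [0.4 0.6] -0.7
66 36 x [ 1.  11.5 22.6] y [38.5 38.8 39.5]
74 116 x [ 0.9 11.8 23.1] y [38.2 38.6 39.4]
82 138 x [ 0.6 11.7 22.6] y [37.8 38.3 38.8]
90 158 x [ 0.2 11.6 22.6] y [37.4 37.9 38.7]
98 178 x [-0.2 10.4 22. ] y [37.  37.6 38.7]
106 229 x [-4.3 10.4 24. ] y [36.7 37.2 39.6]
114 326 x [-5.2 11.1 25.7] y [36.4 37.  40. ]
```

Emit:
move_arm --commands '[[[-0.3,0,0,0],[0,0,0.2,0],[0,0,0.2,0],[0,0,0.2,0],[0,0,0.1,0],[0,0,0.1,0],[0,0,0,0]]]'

```text
clock: 18.4
tool_pos: [0.5903, -0.0258, 0.0793]
orientation: [-178.0, 89.9, 15.1]
force: [4.9, 1.6, -3.4]
opening: 0.0244
```

Emit:
move_arm --commands '[[[0,0,0.15,0],[0,0,0.15,0],[0,0,0.15,0],[0,0,0.15,0],[0,0,0,0]]]'

```text
clock: 18.9
tool_pos: [0.5826, -0.0277, 0.0789]
orientation: [-0.4, 89.9, -167.3]
force: [1.4, 0.7, -1.3]
opening: 0.0242
```

```bash
python3 look.py pics/w12.png | head -8
```

```text
t 18.95 blade drive x -5.1 y 49.7 depth 57.2 F drive [0.5 0.5] -0.7
74 107 x [-13.6  -3.    8.2] y [38.4 38.9 39.6]
82 133 x [-14.   -2.5   7.9] y [38.  38.5 39.2]
90 152 x [-14.3  -3.1   8. ] y [37.7 38.1 39. ]
98 160 x [-14.9  -3.5   7.4] y [37.2 37.7 38.9]
106 192 x [-15.2  -3.8   7.4] y [36.8 37.3 38.5]
114 300 x [-20.1  -4.9  10.6] y [36.4 37.  39.5]
122 371 x [-20.   -3.4  11.1] y [36.1 36.7 48.2]
```

Emit:
move_arm --commands '[[[0,0,0.2,0],[0,0,0.2,0],[0,0,0.2,0],[0,0,0.2,0],[0,0,0.2,0],[0,0,0.2,0],[0,0,0.2,0],[0,0,0,0]]]'

```text
clock: 19.75
tool_pos: [0.5694, -0.0307, 0.079]
orientation: [-20.1, 90.0, 173.0]
force: [0.2, -0.1, -1.8]
opening: 0.0237
```

```bash
python3 look.py pics/w13.png | head -8; python3 - <<'E'
import sys; sys.argv=["x"]
from h import *
w=cv2.imread("pics/w13.png"); hsv=cv2.cvtColor(w,40)
m=cv2.inRange(hsv,(5,100,40),(20,255,200)); print("amber px centroid",np.argwhere(m).mean(0)[::-1] if m.any() else None, m.sum()//255)
E
```

```text
t 19.80 blade drive x -18.2 y 49.8 depth 57.0 F drive [0.1 0.4] -0.9
74 109 x [-28.1 -17.2  -6.6] y [38.5 39.  39.5]
82 138 x [-28.5 -17.2  -6.2] y [38.2 38.6 39.3]
90 149 x [-28.7 -17.8  -6.8] y [37.7 38.2 39. ]
98 162 x [-28.9 -17.9  -6.5] y [37.4 37.8 38.7]
106 190 x [-29.2 -17.9  -6.8] y [37.  37.5 38.3]
114 301 x [-33.1 -17.9  -3.2] y [36.7 37.2 39.5]
122 365 x [-33.4 -17.9  -2.7] y [36.3 36.9 45.5]
amber px centroid [360.21428571 573.14285714] 756
```

View pics/w13.png

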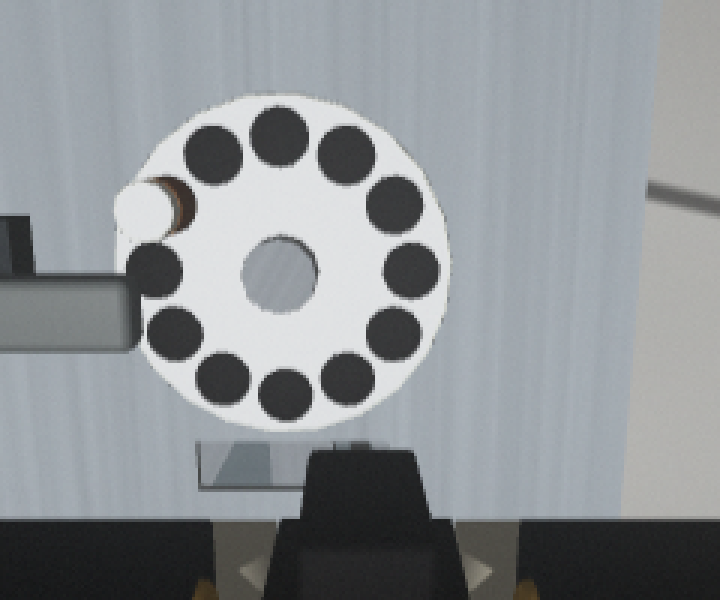

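The carousel has advanced one station: vial at (145,208), pockets aligned, key still held. The gap is visible again at the slot's +x end. Now lift above the teeth.

Emit:
move_arm --commands '[[[-0.5,0,0,0],[-0.7,0,0,0],[-0.7,0,0,0],[-0.7,0,0,0],[-0.7,0,0,0],[-0.5,0,0,0],[0,0,0,0],[0,0,0,0]]]'

```text
clock: 20.6
tool_pos: [0.5701, -0.0307, 0.1172]
orientation: [170.6, 90.0, 3.7]
force: [1.2, -1.3, -1.2]
opening: 0.0237
```

```bash
cat > top.py <<'E'
from h import *
o=get_obs(); w,dw=snapshot("wrist"); K,T=cam("wrist",o); v,u=np.mgrid[:400,:640]; drv()
P=(np.stack([(u-K[0,2])/K[0,0]*dw,-(v-K[1,2])/K[1,1]*dw,-dw],-1)@T[:3,:3].T+T[:3,3])
th=np.radians(13.03); Rm=np.array([[np.cos(th),-np.sin(th)],[np.sin(th),np.cos(th)]]); c=np.array([.5983,-.0738])
Q=np.dstack([(P[...,:2]-c)@Rm,P[...,2]])*1000; q=(o["tool_pos"][:2]-c)@Rm*1000; zt=o["tool_pos"][2]*1000
m=(w.max(-1)<75)&(abs(Q[...,0]-q[0])<12)&(abs(Q[...,1]-q[1])<14)&(Q[...,2]>zt-30)&(Q[...,2]<zt+75)
A=Q[m]; n=A[:,2]; h,e=np.histogram(n,bins=np.arange(zt-30,zt+76,3)); print("zhist-tcp",[(int(a-zt),int(b)) for a,b in zip(e,h) if b])
t=A[n>n.max()-8]; k=t[t[:,2]>np.median(t[:,2])-3]; print("top z",np.median(k[:,2]).round(1),"rel tcp",(np.median(k[:,2])-zt).round(1))
f=A[(n>zt-18)&(n<zt+25)]; f=f[f[:,1]<np.median(f[:,1])+2]
X=np.c_[f[:,2],np.ones(len(f))]; print("front face y slope",np.linalg.lstsq(X,f[:,1],rcond=None)[0].round(3),"minz",n.min().round(1))
cv2.imwrite("pics/last.png",w[:,:,::-1])
g=cv2.cvtColor(w,7); cv2.imwrite("pics/lastcrop.png",cv2.resize(w[140:240,270:390,::-1],None,fx=6,fy=6,interpolation=2))
E
python3 top.py
```

```text
t 20.65 blade drive x -17.9 y 49.7 depth 19.0 F drive [ 0.3 -0.9] -0.1
zhist-tcp [(-6, 5), (-3, 44), (0, 47), (3, 43), (6, 52), (9, 54), (12, 49), (15, 60), (18, 54), (21, 64), (24, 69), (27, 73), (30, 72), (33, 79), (36, 77), (39, 85), (42, 99), (45, 92), (48, 100), (51, 1035), (54, 192), (57, 3), (60, 12), (63, 5), (66, 5), (69, 10), (72, 2)]
top z 188.4 rel tcp 71.2
front face y slope [-3.7000e-02  4.2666e+01] minz 113.4
```

Emit:
move_arm --commands '[[[0,0.1,-0.3,0],[0,0.1,-0.5,0],[0,0,-0.5,0],[0,0,-0.5,0],[0,0,-0.5,0],[0,0,-0.36,0],[0,0,0,0],[0,0,0,0]]]'

```text
clock: 21.45
tool_pos: [0.596, -0.0266, 0.1168]
orientation: [-12.6, 90.0, -179.5]
force: [0.1, 0.4, -2.0]
opening: 0.0235
```

```bash
python3 top.py; python3 - <<'E'
from h import *
o=get_obs(); K,T=cam("wrist",o); w=cv2.imread("pics/last.png"); g=cv2.cvtColor(w,6)
th=np.radians(13.03); Rm=np.array([[np.cos(th),-np.sin(th)],[np.sin(th),np.cos(th)]]); c=np.array([.5983,-.0738])
for d in (44,46,48,50,52,54): # rows at cover plane across slot
    X=np.array([[x,d] for x in range(-26,27,2)])/1000; Wd=np.c_[X@Rm.T+c,np.full(len(X),.0507),np.ones(len(X))]
    q=(np.linalg.inv(T)@Wd.T)[:3]; u=K[0,0]*q[0]/-q[2]+K[0,2]; v=K[1,1]*-q[1]/-q[2]+K[1,2]
    print(d,[int(g[int(round(b)),int(round(a))]) for a,b in zip(u,v)])
E
```

```text
t 21.50 blade drive x 8.4 y 47.8 depth 19.1 F drive [-0.1  0.3] -1.6
zhist-tcp [(-9, 1), (-6, 33), (-3, 35), (0, 48), (3, 44), (6, 46), (9, 55), (12, 53), (15, 50), (18, 61), (21, 54), (24, 68), (27, 68), (30, 72), (33, 74), (36, 75), (39, 98), (42, 84), (45, 94), (48, 105), (51, 1045), (54, 174), (57, 4), (60, 12), (63, 4), (66, 7), (69, 9), (72, 5)]
top z 188.3 rel tcp 71.5
front face y slope [-0.047 42.467] minz 110.8
44 [169, 160, 165, 164, 153, 157, 160, 154, 157, 163, 163, 162, 166, 165, 167, 165, 165, 156, 158, 158, 157, 165, 162, 161, 161, 158, 170]
46 [167, 127, 145, 129, 117, 118, 118, 118, 120, 145, 149, 145, 148, 147, 149, 146, 145, 117, 117, 116, 115, 144, 146, 150, 146, 141, 167]
48 [167, 126, 145, 117, 117, 117, 116, 119, 119, 146, 149, 145, 147, 146, 150, 148, 147, 88, 68, 69, 116, 115, 146, 146, 147, 141, 166]
50 [168, 149, 127, 119, 116, 119, 117, 117, 115, 144, 147, 146, 147, 147, 151, 148, 146, 78, 67, 66, 115, 112, 118, 145, 148, 139, 166]
52 [170, 147, 117, 119, 117, 118, 116, 115, 114, 147, 149, 146, 146, 147, 150, 147, 144, 65, 68, 67, 115, 112, 112, 145, 145, 141, 165]
54 [170, 149, 118, 118, 119, 115, 114, 113, 116, 145, 148, 145, 147, 147, 151, 143, 146, 66, 65, 66, 114, 112, 112, 118, 144, 140, 166]
```

Emit:
move_arm --commands '[[[0.2,0,-0.04,0],[0.2,0,0,0],[0.2,0,0,0],[0.2,0,0,0],[0,0,0,0]]]'

```text
clock: 22.0
tool_pos: [0.5963, -0.0265, 0.1085]
orientation: [-5.4, 90.0, -172.3]
force: [-0.0, -0.5, -1.7]
opening: 0.0238
```

Emit:
move_arm --commands '[[[0.3,0,0,0],[0.3,0,0,0],[0.4,0,0,0],[0.4,0,0,0],[0.5,0,0,0],[0.5,0,0,0],[0.5,0,0,0],[0,0,0,0]]]'

```text
clock: 22.8
tool_pos: [0.5959, -0.0266, 0.079]
orientation: [-4.2, 89.9, -171.1]
force: [0.4, -0.0, -1.7]
opening: 0.0239
```

```bash
python3 top.py
```

```text
t 22.85 blade drive x 8.6 y 47.7 depth 56.5 F drive [-1.  -0.2] -1.4
zhist-tcp [(-12, 9), (-6, 33), (-3, 37), (0, 44), (3, 50), (6, 46), (9, 52), (12, 51), (15, 54), (18, 63), (21, 60), (24, 61), (27, 73), (30, 63), (33, 80), (36, 82), (39, 88), (42, 80), (45, 97), (48, 106), (51, 1053), (54, 164), (57, 3), (60, 13), (63, 5), (66, 8), (69, 9), (72, 4)]
top z 149.8 rel tcp 70.8
front face y slope [-2.7000e-02  3.8788e+01] minz 68.2
```

Dropped in with no force. Second stroke.

Emit:
move_arm --commands '[[[0,0,0.15,0],[0,0,0.15,0],[0,0,0.15,0],[0,0,0.15,0],[0,0,0.15,0],[0,0,0.15,0],[0,0,0.15,0],[0,0,0,0]]]'

```text
clock: 23.65
tool_pos: [0.586, -0.0289, 0.0802]
orientation: [-8.3, 90.0, -175.2]
force: [1.2, 1.0, -0.2]
opening: 0.0236
```

Emit:
move_arm --commands '[[[0,0,0.2,0],[0,0,0.2,0],[0,0,0.2,0],[0,0,0.2,0],[0,0,0.2,0],[0,0,0.2,0],[0,0,0.2,0],[0,0,0.2,0]]]'

```text
clock: 24.45
tool_pos: [0.5707, -0.0325, 0.08]
orientation: [-177.6, 90.0, 15.5]
force: [0.6, -0.3, -1.3]
opening: 0.0238
```

```bash
python3 top.py; python3 - <<'E'
from h import *
w=cv2.imread("pics/last.png")[60:240,200:440]; hsv=cv2.cvtColor(w,40)
m=cv2.inRange(hsv,(5,100,40),(20,255,200)); print("amber",(np.argwhere(m).mean(0)[::-1]).round(1) if m.any() else None, m.sum()//255)
g=cv2.cvtColor(w,6); k=cv2.inRange(g,0,75); n,l,s,c=cv2.connectedComponentsWithStats(k)
print([(c[i].round(1).tolist(),int(s[i,4])) for i in range(1,n) if 120<s[i,4]<500])
E
```

```text
t 24.50 blade drive x -17.9 y 47.8 depth 56.0 F drive [-1.  -0.5] -1.7
zhist-tcp [(-6, 32), (-3, 42), (0, 49), (3, 44), (6, 46), (9, 58), (12, 51), (15, 57), (18, 60), (21, 62), (24, 57), (27, 73), (30, 72), (33, 73), (36, 82), (39, 82), (42, 90), (45, 97), (48, 104), (51, 1103), (54, 119), (57, 2), (60, 12), (63, 6), (66, 7), (69, 8), (72, 3)]
top z 150.9 rel tcp 70.9
front face y slope [-0.045 40.551] minz 74.1
amber [55.  92.5] 10
[([94.3, 48.2], 273), ([72.5, 54.4], 266), ([116.4, 54.4], 266), ([57.3, 70.8], 260), ([132.4, 70.7], 258), ([16.3, 91.3], 437), ([137.8, 92.6], 244), ([59.5, 113.4], 233), ([131.9, 113.5], 228), ([75.4, 128.2], 228), ([116.6, 128.3], 225), ([96.1, 133.6], 220), ([35.4, 176.0], 499), ([204.8, 176.3], 429)]
```

All eleven empty pockets are visible at station angles, and the only missing one is under the needle. Lift straight out.

Emit:
move_arm --commands '[[[-0.5,0,0,0],[-0.8,0,0,0],[-0.8,0,0,0],[-0.8,0,0,0],[-0.8,0,0,0],[-0.8,0,0,0],[-1,0,0,0],[-1.5,0,0,0]]]'

```text
clock: 25.3
tool_pos: [0.5702, -0.0326, 0.1502]
orientation: [-6.4, 89.9, -173.4]
force: [0.2, 0.6, -1.7]
opening: 0.0237
```

Emit:
move_arm --commands '[[[-1.5,0,0,0],[0,0,0,0],[0,0,0,0],[0,0,0,0],[0,0,0,0]]]'

```text
clock: 25.8
tool_pos: [0.5702, -0.0326, 0.1641]
orientation: [-3.5, 89.9, -170.5]
force: [-0.3, -0.7, -2.2]
opening: 0.0239
```

```bash
python3 top.py; python3 -c "
from h import *
to([.5225,.295,.166],11.6)"
```

```text
t 25.85 blade drive x -18.0 y 47.8 depth -28.2 F drive [-0.1 -0.1] -1.2
zhist-tcp [(-6, 30), (-3, 39), (0, 53), (3, 49), (6, 38), (9, 55), (12, 54), (15, 49), (18, 63), (21, 64), (24, 63), (27, 66), (30, 73), (33, 76), (36, 78), (39, 85), (42, 92), (45, 83), (48, 122), (51, 1098), (54, 102), (57, 4), (60, 14), (63, 2), (66, 12), (69, 8), (72, 2)]
top z 233.0 rel tcp 68.9
front face y slope [-0.045 44.368] minz 158.7
t 25.85 tcp [ 0.5703 -0.0326  0.1642] tilt [-1.3e-03 -3.0e-04 -1.0e+00] zyaw -166.94 F [-0.1 -0.1 -1.2] open 0.0236
shift cm [ -0.18 -32.99  -2.75] spin deg 1.46 rad 0.025
```

View pics/last.png

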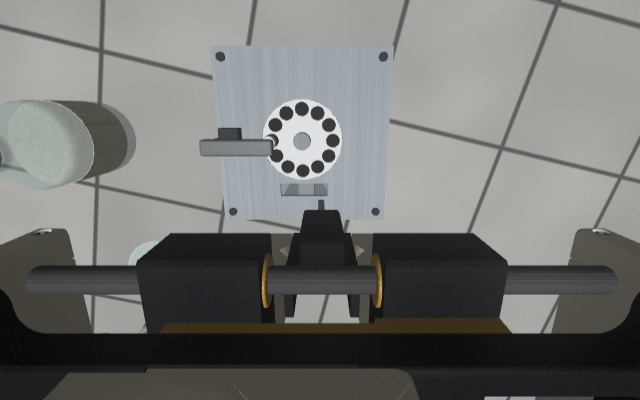

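The wrist view shows the vial under the needle at (270,141) and the blade clear of the slot, tip at (321,201). Now carry the key back.

Emit:
move_arm --commands '[[[0,-2.5,-0.2,0.025],[0,-4.4,-0.36,0],[0,-4.5,-0.37,0],[0,-4.5,-0.37,0],[0,-4.5,-0.37,0],[0,-4.5,-0.37,0],[0,-4.5,-0.37,0],[0,-3.5,-0.3,0]]]'

```text
clock: 26.65
tool_pos: [0.5296, 0.2975, 0.1645]
orientation: [29.4, 90.0, -138.9]
force: [0.6, -0.3, -2.0]
opening: 0.0239
```

Emit:
move_arm --commands '[[[0,0,0,0],[0,0,0,0],[0,0,0,0],[0,0,0,0]]]'

```text
clock: 27.05
tool_pos: [0.5304, 0.2941, 0.1649]
orientation: [33.2, 90.0, -135.3]
force: [0.3, 0.2, -1.6]
opening: 0.0238
```

```bash
cat > st.py <<'E'
from h import *
o=get_obs(); w,d=snapshot("wrist"); K,T=cam("wrist",o); g=w.max(-1); v,u=np.mgrid[:400,:640]
P=np.stack([(u-K[0,2])/K[0,0]*d,-(v-K[1,2])/K[1,1]*d,-d],-1)@T[:3,:3].T+T[:3,3]; Z=P[...,2]
b=np.zeros(d.shape,bool); b[100:260,240:400]=1
to([.5223,.2971,.166],11.6)
m=b&(abs(Z-.07)<.005)&(w.min(-1)>120); c=rect(m); pts=ray(c,.07,K,T); print("stand",fitrect(pts),"cornerbbox px",c.min(0),c.max(0))
L=(pts-o["tool_pos"])@axes(o)*1000; print("stand rel tool y,z: y",L[:,1].min().round(1),L[:,1].max().round(1)," z",L[:,2].min().round(1),L[:,2].max().round(1))
# socket + blade pixels along rows
for r in range(150,236,3): print(r,"".join("#" if x<75 else "+" if x<125 else "." for x in g[r,280:360]))
cv2.imwrite("pics/st.png",w[:,:,::-1]); np.savez("pics/st.npz",d=d,**{k:o[k] for k in("tool_pos","orientation")})
E
python3 st.py
```

```text
t 27.1 tcp [0.5305 0.2941 0.165 ] tilt [-1.e-04 -1.e-04 -1.e+00] zyaw -168.44 F [-0.5 -1.1 -1.6] open 0.0235
shift cm [-0.1  -0.46  0.74] spin deg -0.04 rad -0.001
stand (array([523.1, 293.5]), array([70.1, 91.9]), 11.53) cornerbbox px [292 142] [367 235]
stand rel tool y,z: y -46.8 45.2  z -27.7 42.3
150 ................................................................................
153 ................................................................................
156 .............................................##########+........................
159 ............................................############........................
162 .............................................##########+........................
165 ................................................++++............................
168 ................................................................................
171 ................................................................................
174 ................................................................................
177 ............................
[... 967 characters left out ...]
....................
213 ........................###################################+....................
216 .......................#####################################....................
219 .......................######################################...................
222 ......................#######################################+..................
225 .....................+########################################..................
228 .....................##########################################.................
231 ....................###########################################+................
234 +++++++++++++#########################################################+.++++++++
```

```bash
python3 - <<'E'
from h import *
z=np.load("pics/st.npz"); K,T=cam("wrist",z); w=cv2.imread("pics/st.png"); g=w.max(-1); A=axes(z)
print("col 330",g[184:204,330].tolist(),"col 321",g[196:212,321].tolist(),"row194",g[194,320:340].tolist(),"row204",g[204,312:330].tolist())
f=lambda u,v,h:((ray([[u,v]],h,K,T)-z["tool_pos"])@A*1000)[0,1:].round(1)
for u,v in ((324.5,187.5),(334.5,187.5),(324.5,200.5),(334.5,200.5)): print("socket",u,v,f(u,v,.07))
for u,v in ((317.5,199.5),(323.5,199.5),(317.5,200.5)): print("tip",f(u,v,.0985))
E
```

```text
col 330 [230, 231, 229, 208, 139, 102, 103, 103, 100, 102, 103, 100, 102, 103, 102, 102, 120, 171, 217, 230] col 321 [229, 229, 231, 202, 76, 78, 77, 78, 77, 76, 77, 74, 75, 70, 49, 48] row194 [230, 230, 230, 225, 167, 104, 101, 102, 102, 102, 103, 104, 103, 102, 109, 207, 226, 230, 230, 230] row204 [230, 229, 229, 229, 229, 230, 114, 76, 76, 77, 77, 77, 183, 230, 230, 231, 230, 230]
socket 324.5 187.5 [2.1 2.6]
socket 334.5 187.5 [ 2.1 12.1]
socket 324.5 200.5 [-10.9   2.6]
socket 334.5 200.5 [-10.9  12.3]
tip [-1.5 -3.8]
tip [-1.5  1.5]
tip [-2.4 -3.8]
```

Emit:
move_arm --commands '[[[0,-0.04,0.43,0],[0,0,0.4,0],[1,0,0,0],[1,0,0,0],[0.4,0,0,0],[0.3,0,0,0],[0.3,0,0,0],[0,0,0,0]]]'

```text
clock: 27.9
tool_pos: [0.522, 0.2938, 0.1344]
orientation: [32.5, 90.0, -135.9]
force: [-0.4, 0.8, -1.8]
opening: 0.0236
```

Emit:
move_arm --commands '[[[0.2,0,0,0],[0.3,0,0,0],[0.3,0,0,0],[0.3,0,0,0],[0.3,0,0,0],[0,0,0,0]]]'

```text
clock: 28.5
tool_pos: [0.5219, 0.2936, 0.1204]
orientation: [27.8, 90.0, -140.6]
force: [-0.3, -0.6, -1.8]
opening: 0.0235
```

Emit:
move_arm --commands '[[[0.5,0,0,0],[0.5,0,0,0],[0.5,0,0,0],[0.5,0,0,0],[0.4,0,0,0],[0,0,0,0]]]'

```text
clock: 29.1
tool_pos: [0.5217, 0.2935, 0.0961]
orientation: [30.1, 89.9, -138.2]
force: [-0.6, 0.7, -2.0]
opening: 0.0239
```

Emit:
move_arm --commands '[[[0.4,0,0,0],[0.4,0,0,0],[0.3,0,0,0],[0.3,0,0,0],[0.2,0,0,0],[0,0,0,0],[0,0,0,0]]]'

```text
clock: 29.8
tool_pos: [0.5222, 0.2939, 0.081]
orientation: [174.7, 90.0, 6.3]
force: [-0.1, 0.3, -1.3]
opening: 0.0236
```

Emit:
move_arm --commands '[[[0.2,0,0,0],[0.1,0,0,0],[0,0,0,0],[0,0,0,0]]]'

```text
clock: 30.2
tool_pos: [0.5221, 0.2938, 0.078]
orientation: [69.9, 90.0, -98.5]
force: [1.0, 0.0, -0.9]
opening: 0.0237
```

Emit:
move_arm --commands '[[[0,0,0,0],[0,0,0,0],[0,0,0,0],[0,0,0,0],[0,0,0,0],[0,0,0,0],[0,0,0,0],[0,0,0,0]]]' --jaw 6

```text
clock: 31.0
tool_pos: [0.5221, 0.2938, 0.078]
orientation: [51.1, 90.0, -117.3]
force: [0.1, 0.5, -0.5]
opening: 0.0599
```

Emit:
move_arm --commands '[[[-1,0,0,0],[-2,0,0,0],[-3,0,0,0],[-3,0,0,0],[-3,0,0,0],[-2,0,0,0],[0,0,0,0],[0,0,0,0]]]'

```text
clock: 31.8
tool_pos: [0.5221, 0.294, 0.2188]
orientation: [-136.3, 89.9, 55.3]
force: [0.3, -0.4, -0.4]
opening: 0.0603
```

```bash
python3 - <<'E'
from h import *
o=get_obs(); w,d=snapshot("wrist"); K,T=cam("wrist",o); v,u=np.mgrid[:400,:640]
P=np.stack([(u-K[0,2])/K[0,0]*d,-(v-K[1,2])/K[1,1]*d,-d],-1)@T[:3,:3].T+T[:3,3]; Z=P[...,2]
to([.5223,.2971,.2],11.6)
b=(abs(P[...,0]-.522)<.07)&(abs(P[...,1]-.295)<.075)
m=b&(abs(Z-.07)<.005)&(w.min(-1)>120); print("stand",fitrect(ray(rect(m),.07,K,T)))
k=b&(Z>.085)&(Z<.15)&(w.max(-1)<80); print("top z",np.percentile(Z[k],[50,90,99]).round(4))
t=k&(Z>np.percentile(Z[k],95)-.005); h=np.median(Z[t]); print("handle top",h,fitrect(ray(rect(t),h,K,T)), "top z by plane", np.linalg.lstsq(np.c_[P[t][:,:2]-[.522,.295],np.ones(t.sum())],P[t][:,2],rcond=None)[0].round(4))
cv2.imwrite("pics/end.png",w[:,:,::-1])
for n in ("scene",): p,_=snapshot(n); cv2.imwrite("pics/end_s.png",p[:,:,::-1])
E
```

```text
t 31.85 tcp [0.5218 0.2936 0.2179] tilt [-4.e-04  1.e-04 -1.e+00] zyaw -168.38 F [-0.2  0.2 -0.3] open 0.06
shift cm [ 1.79 -0.33 -0.12] spin deg 0.02 rad 0.0
stand (array([522.3, 297.7]), array([70.1, 99.3]), 11.51)
top z [0.1299 0.131  0.1319]
handle top 0.13014790193197573 (array([522.2, 295.9]), array([23.3, 23.5]), 10.94) top z by plane [-0.0032  0.0292  0.1301]
```

```bash
python3 -c "
from plant import *
print(close_job())"
```

```text
the job is handed in; nothing more can be done
None
```

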